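Unlock and shut the gauge-block case

TASK

Close up the gauge-block case. Its lid is locked open: first lift the red spring knob on the side of the case and draw the bolt fully forward, out from under the lid's brass ear, and let the knob drop there; then swing the lid down without slamming it and push it shut until the front catch clicks home. Leave the other gauges where they are.

Things in the scene. Friction and masses are not known exactly. Their poses are not given: they have to be found in the camera images.
- case: walnut gauge-block case, fixed to the table, 140 mm deep (x) x 190 mm wide (y) x 60 mm high to its rim, polished steel blocks inside, all below the rim. Origin: centre of its underside. Its x axis points from its front to its hinge side (roughly away from the robot), y to its left (bolt side), z up. Nothing stands within 60 mm behind its hinge side.
- hinge (a point): middle of the lid's hinge line, on the far rim of the case: at x +70, y 0, z +60 mm in the case's frame. The hinge line runs along the case's y axis
- lid (a joint): opening angle of the lid, rad: 0 = shut and latched, 1.57 = upright, 1.85 = open stop. Starts at 1.55 to 1.75; with the bolt in it goes down only to about 1.48. The stiff hinge holds the lid at any angle it is left at; about 4 N at the free edge swings it. At about 0.11 it meets the catch and stops unless pushed on with 7 to 15 N at the middle of the free edge; then it snaps to 0, a solid stop
- lid_edge (a point): middle of the lid's free edge, half-way through its thickness. The lid is a walnut slab 20 mm thick, 190 mm wide, reaching 140 mm from the hinge line, which lies on its inner face: shut, its outer face is 80 mm above the table. Standing open, its outer face looks away from the robot (case's +x)
- bolt (a joint): travel of the steel bolt on the case's left (+y) side, m: 0 = under the lid's brass ear (lid locked), 0.035 = drawn fully forward (towards the case's -x) to its stop. It slides level with about 2 N but only while the knob is lifted
- knob (a joint): lift of the red knob, m: 0 = down, 0.013 = lifted to its stop. A spring pulls it down with 5.5 N, rising to 9 N at the stop. It must be lifted more than 9 mm for the bolt to slide; let go at either end of the bolt's travel it drops back to 0 and holds the bolt there
- knob_center (a point): centre of the red upright cylindrical knob, diameter 24 mm, 50 mm high (25 mm above and below this point), carried by the bolt. At the start it is at x -20, y +112, z +85 mm in the case's frame, so its lower end is level with the case's rim; it moves along with the bolt and the lift
- catch (a joint): how far the sprung steel roller of the front catch is pushed out, m: 0 = home. The lid's steel striker pushes it out about 3.5 mm in passing and it then springs back over the striker with a click
- catch_roller (a point): the roller's home, on the front of the case: at x -82.5, y 0, z +51.5 mm in the case's frame; its brass housing stands out 25 mm from the front
- sine_bar: bystander: nickel-plated sine bar 130 x 25 x 30 mm on the pink granite plate; origin under its centre
- angle_plate: bystander: grey cast-iron angle plate 80 x 90 x 80 mm on the pink granite plate; origin under its centre
- tool_button: bystander: squat steel toolmaker's button, diameter 34 mm, 16 mm high, on the pink granite plate; origin under its centre
- long_block: bystander: 100 mm steel gauge block standing on its 9 mm edge, 35 mm high, in front of the case; origin under its centre, long side along its y
- ring_gauge: bystander: steel ring gauge, diameter 80 mm, 22 mm high, on the table to the left; origin under its centre
- vee_block: bystander: dark steel V-block 80 x 50 x 42 mm on the table to the left; origin under its centre
- square: bystander: steel try square, stock 110 mm, blade 97 mm, 16 mm high, lying on the table to the left; origin under the stock's centre

How it is judged:
By the outcome, as a careful person would: the job done as asked, in the order asked, and still so for the second after the job is handed in, with the robot touching nothing.
It also fails if it takes over 54 s, if anything falls off the work surface, if the arm or the gripper's body presses on something with over 40 N, if the wrist force passes 120 N, or if a joint passes its speed limit or range.

ROBOT

A 7-joint arm with a two-finger parallel gripper is mounted at the origin on the work surface. World frame = base frame: x ahead of the robot, y to its left, z up, the work surface at z = 0. Lengths are in m, angles in rad, forces in N, time in s.
With the tool pointing down it reaches from about 0.4 to 0.85 m from the base axis. Payload 10.4 kg.
Tool frame: the origin (TCP) lies on the centre line of the jaws, within the pads' length; the fingertips stand 8 mm ahead of it and the grasp point (between the pads) lies 11 mm behind it (arm.tips_ahead is the distance from the TCP to the fingertips, in m); z points along the fingers, y is the line along which they close (so a half turn about z gives the same grasp; the last joint's range is limited). The gripper opens to 85 mm and grips with 20 to 120 N. Pads are 22 mm wide; open, the fingers measure 114 mm over their backs; the gripper's body (76 mm by 85 mm) begins 54 mm behind the grasp point. The pads swing forward as they close: fully open they stand 13 mm farther back than shut.
Start: joints at [1.168, 0.332, -0.065, 1.46, 0.022, 1.35, -0.088], TCP at [0.232, -0.58, 0.239] pointing down, gripper open.
Joint ranges: [-2.6, 2.6], [-0.5, 2.12], [-1.47, 1.34], [0.16, 2.42], [-1.27, 4.41], [0.06, 2.06], [-2.6, 2.6]. Speed limits (rad/s): [2.22, 2.22, 2.79, 2.79, 3.14, 3.14, 3.14].

INTERFACE

Orientations are given as a 3x3 rotation matrix whose columns are the frame's x, y, z axes.
In Python, from station import arm gives the robot as it stands.
- The arm moves only by the tool drive_tool, never from a script. Its argument "targets" is a list of rows, each an object with "jaw": the opening, from -1 (shut) to 1 (fully open); "xyz": the shift along the tool's x, y, z in units of 750 mm (1.0 is 750 mm), a list of three; "rot": the turn, a rotation vector about the tool's x, y, z in units of 60 degrees (1.0 is 60 degrees), a list of three. A call has 1 to 12 rows; each row is the pose to reach, as a shift and turn from the pose commanded when the call began, along the tool's axes at that moment; what a row does not reach only later rows make up. A row lasts 1/12 s, in which the tool goes at most 41.7 mm and 7.16 degrees, less where a joint would pass 70% of its speed; a pose out of reach is approached as far as the arm can. A call with a number of a shift or a turn outside -1 to 1 is refused whole. A call with a gripper value outside its range is refused whole. The fingers move at their own pace and stop on an object; "squeeze" is the grip in N (left out, the last holds). Time passes only in rows, so rows that repeat a pose let the fingers close. It gives the time, the measured TCP pose, the force, the opening and the grip force at its end, in the units of the state.
- arm.state(): the state, without advancing time (a new reading comes with each control period).
- arm.get_image(name): name is "side" or "top"; returns the picture (400x640x3 uint8, blue, green, red); there is no depth.
- arm.get_calibration(name): a dict with "K" (3x3 intrinsics, pixels), "rvec" (rotation vector, rad) and "tvec" (3), from world to camera coordinates, as OpenCV has them. Camera axes: x right, y down, z forward; pixel columns grow to the right and rows downward; lengths in m; the calibration is good to about 2 mm. A picture is of the moment at which its call begins. get_calibration takes no time and is no camera call.
- arm.finish_job(): hands the job in; it is judged then, once.
The state is a dict: "t": time; "joint_pos": joint angles; "joint_velocities": joint speeds; "tau": joint torques, N m; "ee_pos": TCP position; "ee_rot": TCP orientation; "contact_force": force on the tool from outside, world axes, zero at the start; "ft_torque": the same for the moment, N m; "gripper_width": finger opening in m; "grip_force": force on a finger pad.
Only numpy, scipy, OpenCV 4.12 (cv2) and the standard library are available. Lean on these libraries where they do the work, as an engineer would, in place of code of your own. Each camera call takes 0.05 s, during which the arm holds its last target. There are 200 camera calls.

## Working session

There is one attempt and no reset: what is moved stays moved. The work goes in short steps, Python scripts to look and compute and a tool call to move; the robot and the scene stay as the last step left them, time stands still between calls to the robot, and variables do not carry over. Pictures are saved under pics/ and viewed, at most 10 in all, crops included, and the job is handed in when it is done.

Besides the shell and the picture viewer there is one more tool, called in YAML: its name, and indented under it one key for each argument. drive_tool: Moves the arm, as the interface text tells. Shifts and turns lie within -1 to 1; 1 stands for 750 mm of shift or 60 degrees of turn. Its arguments: {"type":"object","properties":{"targets":{"type":"array"},"squeeze":{"type":"number"}},"required":["targets"]}

```bash
ls; mkdir -p pics
python3 - <<'E'
from station import arm
import cv2,numpy as np
for n in("side","top"):
    im=arm.get_image(n);cv2.imwrite(f"pics/{n}0.png",im)
    c=arm.get_calibration(n);R=cv2.Rodrigues(np.array(c["rvec"],float))[0]
    print(n,c["K"],(-R.T@np.array(c["tvec"]).ravel()),R[2])
s=arm.state();print(s["t"],s["ee_pos"],s["ee_rot"],s["gripper_width"],arm.tips_ahead)
E
```

```text
pics
side [[495.48977432   0.         311.60629758]
 [  0.         495.48977432 203.48555135]
 [  0.           0.           1.        ]] [-0.09311567  0.7846844   1.04292637] [ 0.42558295 -0.57713592 -0.69698873]
top [[508.11926319   0.         322.09496614]
 [  0.         508.11926319 190.09162481]
 [  0.           0.           1.        ]] [ 0.41935111 -0.0053126   1.68056197] [ 0.0607778   0.01501551 -0.99803837]
0.1 [ 0.23159527 -0.58017645  0.23860638] [[ 9.28727490e-01  3.70762690e-01 -5.26808900e-04]
 [ 3.70763056e-01 -9.28726835e-01  1.10543432e-03]
 [-7.94077617e-05 -1.22196852e-03 -9.99999250e-01]] 0.0852604663344979 0.008
```

View pics/side0.png

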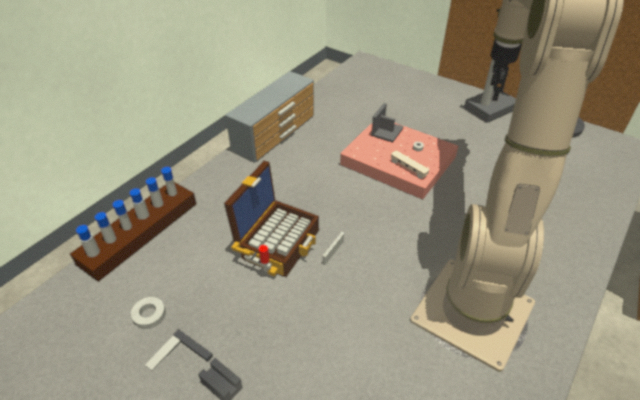

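View pics/top0.png

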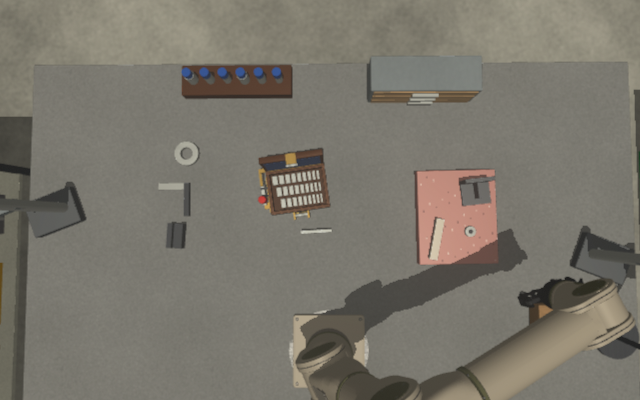

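The side view shows the open lid and case around (270,225), with the red knob at (264,254). In the top view the case is at (297,188), the knob at (262,199) and the case is turned about +7°. Next I'll measure.

```bash
cat > h.py <<'E'
import cv2,numpy as np
from station import arm
def cam(n):
    c=arm.get_calibration(n);R=cv2.Rodrigues(np.array(c["rvec"],float))[0];t=np.array(c["tvec"],float).ravel()
    return np.array(c["K"],float),R,t
def ray(n,uv):
    K,R,t=cam(n);d=R.T@np.linalg.inv(K)@np.array([uv[0],uv[1],1.]);return -R.T@t,d/np.linalg.norm(d)
def onz(n,uv,z):
    o,d=ray(n,uv);return o+d*(z-o[2])/d[2]
def tri(a,b):
    K,R,t=cam("side");K2,R2,t2=cam("top")
    X=cv2.triangulatePoints(K@np.c_[R,t],K2@np.c_[R2,t2],np.array(a,float),np.array(b,float)).ravel();return X[:3]/X[3]
def proj(n,X):
    K,R,t=cam(n);p=K@(R@np.asarray(X,float)+t);return p[:2]/p[2]
def red(im,box):
    x0,y0,x1,y1=box;c=im[y0:y1,x0:x1].astype(int)
    m=(c[...,2]>120)&(c[...,1]<70)&(c[...,0]<70);v,u=np.nonzero(m)
    return (u.mean()+x0,v.mean()+y0),len(u),(u.min()+x0,u.max()+x0,v.min()+y0,v.max()+y0)
E
python3 - <<'E'
from h import *
s=cv2.imread("pics/side0.png");t=cv2.imread("pics/top0.png")
a=red(s,(230,220,300,290));b=red(t,(245,180,280,215));print(a,b,tri(a[0],b[0]))
S=cv2.resize(s[155:280,215:355],None,fx=5,fy=5,interpolation=cv2.INTER_CUBIC)
T=cv2.resize(t[140:240,245:345],None,fx=6,fy=6,interpolation=cv2.INTER_CUBIC)
cv2.imwrite("pics/s1.png",S);cv2.imwrite("pics/t1.png",T)
E
```

```text
((np.float64(263.6027397260274), np.float64(254.0)), 146, (np.int64(258), np.int64(268), np.int64(245), np.int64(263))) ((np.float64(262.0), np.float64(199.10526315789474)), 38, (np.int64(259), np.int64(265), np.int64(196), np.int64(202))) [0.48731379 0.20748812 0.0815334 ]
```

View pics/s1.png

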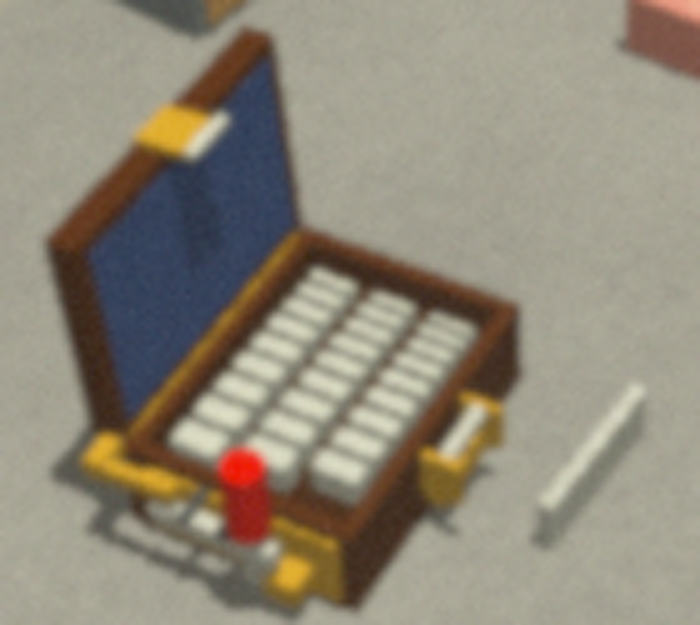

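View pics/t1.png

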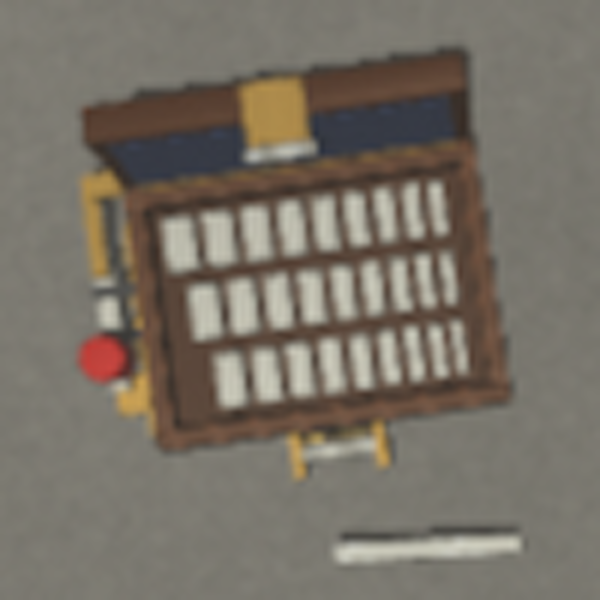

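The zoomed crops show the front rim corners at top-view pixels (271.7,215) and (330.3,206.7), the rear rim at about (266,171) and (325,165), and the roller at (301.7,214.7). The knob cap is at (262,199). Nothing stands near the knob's outer side.

Run:
```python
from h import *
FL=onz("top",(271.7,214.8),.06);FR=onz("top",(330.4,206.6),.06)
BL=onz("top",(266,171.3),.06);BR=onz("top",(325,165),.06)
print(FL,FR,BL,BR,np.linalg.norm(FL-FR),np.linalg.norm(FL-BL))
# side view: front left rim, front right rim, back right rim
f=lambda u,v:(215+u/5,155+v/5)
sFL=onz("side",f(345,540),.06);sFR=onz("side",f(518,310),.06);sBR=onz("side",f(303,232),.06)
print(sFL,sFR,sBR)
print("tri",tri(f(345,540),(271.7,214.8)),tri(f(518,310),(330.4,206.6)))
for A,B in((FL,FR),(BL,BR),(sFL,sFR)): d=A-B;print(np.degrees(np.arctan2(-d[0],d[1])))
k=onz("top",(262,199.1),.11);k2=onz("side",f(242,466),.11);print("knob",k,k2,tri(f(242,466),(262,199.1)))
yaw=np.radians(7.2);R=np.array([[np.cos(yaw),-np.sin(yaw)],[np.sin(yaw),np.cos(yaw)]])
for K in(k,k2):print("c from knob",K[:2]-R@[-.02,.112])
print("c from front",(FL+FR)[:2]/2-R@[-.07,0],(sFL+sFR)[:2]/2-R@[-.07,0])
# lid edge outer corners
print("lid tops",tri(f(50,240),(245+83/6,140+140/6)),tri(f(265,38),(245+465/6,140+88/6)))
```

```text
[0.43928299 0.17993598 0.06      ] [ 0.46526598 -0.00738689  0.06      ] [0.57869801 0.19901961 0.06      ] [0.59859197 0.00971449 0.06      ] 0.1891163027237652 0.140715077324367
[0.43764147 0.18664416 0.06      ] [0.45983917 0.00315146 0.06      ] [0.59631069 0.02319743 0.06      ]
tri [0.44040567 0.18152456 0.0527649 ] [ 0.46617369 -0.00702709  0.04768003]
7.896937322170114
5.999159745848629
6.897736468370383
knob [0.48729336 0.20459866 0.11      ] [0.48118446 0.20970553 0.11      ] [0.48696394 0.20516194 0.10187019]
c from knob [0.52117298 0.09598848]
c from knob [0.51506407 0.10109535]
c from front [0.52172251 0.09504787] [0.51818835 0.10367114]
lid tops [0.59179576 0.20540863 0.20026877] [0.6159756  0.01665522 0.18955793]
```

drive_tool:
  targets:
    - {"jaw":1,"xyz":[0.27,-0.2,-0.03],"rot":[0,0,-0.33]}
    - {"jaw":1,"xyz":[0.545,-0.4,-0.03],"rot":[0,0,-0.66]}
    - {"jaw":1,"xyz":[0.545,-0.4,-0.03],"rot":[0,0,-0.66]}
    - {"jaw":1,"xyz":[0.545,-0.4,-0.03],"rot":[0,0,-0.66]}
    - {"jaw":1,"xyz":[0.545,-0.4,-0.03],"rot":[0,0,-0.66]}
    - {"jaw":1,"xyz":[0.545,-0.4,-0.03],"rot":[0,0,-0.66]}
    - {"jaw":1,"xyz":[0.545,-0.4,-0.03],"rot":[0,0,-0.66]}
    - {"jaw":1,"xyz":[0.545,-0.4,-0.03],"rot":[0,0,-0.66]}
    - {"jaw":1,"xyz":[0.545,-0.4,-0.03],"rot":[0,0,-0.66]}
    - {"jaw":1,"xyz":[0.545,-0.4,-0.03],"rot":[0,0,-0.66]}
    - {"jaw":1,"xyz":[0.545,-0.4,-0.03],"rot":[0,0,-0.66]}
    - {"jaw":1,"xyz":[0.545,-0.4,-0.03],"rot":[0,0,-0.66]}

```text
t: 1.1
ee_pos: [0.4966, -0.1549, 0.2616]
ee_rot: [[0.48, 0.878, -0.0], [0.878, -0.48, -0.0], [-0.0, 0.0, -1.0]]
contact_force: [0.6, -0.1, 0.4]
gripper_width: 0.0854
grip_force: 0.0
```

drive_tool:
  targets:
    - {"jaw":1,"xyz":[0.415,-0.245,0.08],"rot":[0,0,-0.6]}
    - {"jaw":1,"xyz":[0.415,-0.245,0.08],"rot":[0,0,-0.6]}
    - {"jaw":1,"xyz":[0.415,-0.245,0.08],"rot":[0,0,-0.6]}
    - {"jaw":1,"xyz":[0.415,-0.245,0.08],"rot":[0,0,-0.6]}
    - {"jaw":1,"xyz":[0.415,-0.245,0.08],"rot":[0,0,-0.6]}
    - {"jaw":1,"xyz":[0.415,-0.245,0.08],"rot":[0,0,-0.6]}
    - {"jaw":1,"xyz":[0.415,-0.245,0.08],"rot":[0,0,-0.6]}
    - {"jaw":1,"xyz":[0.415,-0.245,0.08],"rot":[0,0,-0.6]}
    - {"jaw":1,"xyz":[0.415,-0.245,0.08],"rot":[0,0,-0.6]}
    - {"jaw":1,"xyz":[0.415,-0.245,0.08],"rot":[0,0,-0.6]}
    - {"jaw":1,"xyz":[0.415,-0.245,0.08],"rot":[0,0,-0.6]}
    - {"jaw":1,"xyz":[0.415,-0.245,0.08],"rot":[0,0,-0.6]}

```text
t: 2.1
ee_pos: [0.4841, 0.2039, 0.2012]
ee_rot: [[-0.128, 0.992, -0.001], [0.992, 0.128, -0.001], [-0.0, -0.001, -1.0]]
contact_force: [0.2, -0.2, 0.1]
gripper_width: 0.0855
grip_force: 0.0
```

Run:
```python
from h import *
s=arm.get_image("side");print(arm.state()["ee_pos"])
cv2.imwrite("pics/s2.png",cv2.resize(s[100:300,180:400],None,fx=3,fy=3,interpolation=cv2.INTER_CUBIC))
```

```text
[0.48433762 0.20322249 0.20131742]
```

View pics/s2.png

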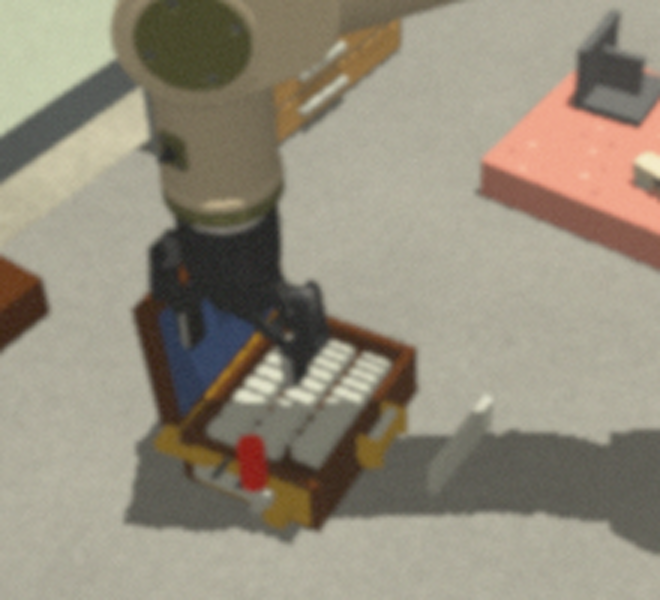

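The side view shows the jaws straddling above the knob (about (252,462) in the crop), clear of the lid, so I'm going down to grip.

drive_tool:
  targets:
    - {"jaw":1,"xyz":[0.003,0,0.04],"rot":[0,0,0]}
    - {"jaw":1,"xyz":[0.003,0,0.08],"rot":[0,0,0]}
    - {"jaw":1,"xyz":[0.003,0,0.12],"rot":[0,0,0]}
    - {"jaw":1,"xyz":[0.003,0,0.15],"rot":[0,0,0]}
    - {"jaw":1,"xyz":[0.003,0,0.163],"rot":[0,0,0]}
    - {"jaw":1,"xyz":[0.003,0,0.163],"rot":[0,0,0]}
    - {"jaw":0.2,"xyz":[0.003,0,0.163],"rot":[0,0,0]}
    - {"jaw":-0.2,"xyz":[0.003,0,0.163],"rot":[0,0,0]}
    - {"jaw":-0.3,"xyz":[0.003,0,0.163],"rot":[0,0,0]}
    - {"jaw":-0.35,"xyz":[0.003,0,0.163],"rot":[0,0,0]}
    - {"jaw":-0.4,"xyz":[0.003,0,0.163],"rot":[0,0,0]}
    - {"jaw":-0.4,"xyz":[0.003,0,0.163],"rot":[0,0,0]}
  squeeze: 20

```text
t: 3.15
ee_pos: [0.4844, 0.2069, 0.0799]
ee_rot: [[-0.128, 0.992, 0.002], [0.992, 0.128, 0.0], [0.0, 0.002, -1.0]]
contact_force: [1.9, -0.0, 1.0]
gripper_width: 0.0257
grip_force: 0.7
```

drive_tool:
  targets:
    - {"jaw":-0.6,"xyz":[0,0,0],"rot":[0,0,0]}
    - {"jaw":-0.8,"xyz":[0,0,0],"rot":[0,0,0]}
    - {"jaw":-1,"xyz":[0,0,0],"rot":[0,0,0]}
    - {"jaw":-1,"xyz":[0,0,0],"rot":[0,0,0]}
    - {"jaw":-1,"xyz":[0,0,0],"rot":[0,0,0]}
  squeeze: 60

```text
t: 3.57
ee_pos: [0.4844, 0.2069, 0.08]
ee_rot: [[-0.128, 0.992, 0.001], [0.992, 0.128, 0.0], [-0.0, 0.001, -1.0]]
contact_force: [-0.3, -0.7, 6.6]
gripper_width: 0.0225
grip_force: 58.4
```

drive_tool:
  targets:
    - {"jaw":-1,"xyz":[0,0,-0.004],"rot":[0,0,0]}
    - {"jaw":-1,"xyz":[0,0,-0.008],"rot":[0,0,0]}
    - {"jaw":-1,"xyz":[0,0,-0.012],"rot":[0,0,0]}
    - {"jaw":-1,"xyz":[0,0,-0.016],"rot":[0,0,0]}
    - {"jaw":-1,"xyz":[0,0,-0.016],"rot":[0,0,0]}
    - {"jaw":-1,"xyz":[0,0,-0.016],"rot":[0,0,0]}

```text
t: 4.07
ee_pos: [0.4833, 0.2066, 0.091]
ee_rot: [[-0.128, 0.992, -0.001], [0.992, 0.128, -0.0], [-0.0, -0.001, -1.0]]
contact_force: [-0.1, 1.8, -8.4]
gripper_width: 0.0226
grip_force: 59.2
```

drive_tool:
  targets:
    - {"jaw":-1,"xyz":[0,-0.006,-0.001],"rot":[0,0,0]}
    - {"jaw":-1,"xyz":[0,-0.012,-0.001],"rot":[0,0,0]}
    - {"jaw":-1,"xyz":[0,-0.018,-0.001],"rot":[0,0,0]}
    - {"jaw":-1,"xyz":[0,-0.024,-0.001],"rot":[0,0,0]}
    - {"jaw":-1,"xyz":[0,-0.03,-0.001],"rot":[0,0,0]}
    - {"jaw":-1,"xyz":[0,-0.036,-0.001],"rot":[0,0,0]}
    - {"jaw":-1,"xyz":[0,-0.042,-0.001],"rot":[0,0,0]}
    - {"jaw":-1,"xyz":[0,-0.046,-0.001],"rot":[0,0,0]}
    - {"jaw":-1,"xyz":[0,-0.049,-0.001],"rot":[0,0,0]}
    - {"jaw":-1,"xyz":[0,-0.049,-0.001],"rot":[0,0,0]}
    - {"jaw":-1,"xyz":[0,-0.049,-0.001],"rot":[0,0,0]}

```text
t: 4.98
ee_pos: [0.4507, 0.2021, 0.0932]
ee_rot: [[-0.127, 0.992, 0.007], [0.992, 0.127, 0.002], [0.001, 0.008, -1.0]]
contact_force: [16.6, 2.6, -14.9]
gripper_width: 0.0227
grip_force: 60.3
```

drive_tool:
  targets:
    - {"jaw":-1,"xyz":[0,-0.002,0.002],"rot":[0,0,0]}
    - {"jaw":-1,"xyz":[0,-0.004,0.002],"rot":[0,0,0]}
    - {"jaw":-1,"xyz":[0,-0.004,0.002],"rot":[0,0,0]}
    - {"jaw":-1,"xyz":[0,-0.004,0.002],"rot":[0,0,0]}

```text
t: 5.32
ee_pos: [0.4502, 0.2021, 0.093]
ee_rot: [[-0.126, 0.992, 0.012], [0.992, 0.126, 0.004], [0.002, 0.012, -1.0]]
contact_force: [23.6, 0.9, -10.1]
gripper_width: 0.0228
grip_force: 60.8
```

Stop felt (the force rises and the tool no longer moves). I'm lowering the knob and then letting go.

drive_tool:
  targets:
    - {"jaw":-1,"xyz":[0,0.002,0.004],"rot":[0,0,0]}
    - {"jaw":-1,"xyz":[0,0.002,0.008],"rot":[0,0,0]}
    - {"jaw":-1,"xyz":[0,0.002,0.012],"rot":[0,0,0]}
    - {"jaw":-1,"xyz":[0,0.002,0.015],"rot":[0,0,0]}
    - {"jaw":-1,"xyz":[0,0.002,0.015],"rot":[0,0,0]}
    - {"jaw":-0.5,"xyz":[0,0.002,0.015],"rot":[0,0,0]}
    - {"jaw":-0.3,"xyz":[0,0.002,0.015],"rot":[0,0,0]}
    - {"jaw":0,"xyz":[0,0.002,0.015],"rot":[0,0,0]}
    - {"jaw":0.3,"xyz":[0,0.002,0.015],"rot":[0,0,0]}
    - {"jaw":0.3,"xyz":[0,0.002,0.0],"rot":[0,0,0]}
    - {"jaw":0.3,"xyz":[0,0.002,-0.05],"rot":[0,0,0]}
    - {"jaw":0.3,"xyz":[0,0.002,-0.1],"rot":[0,0,0]}

```text
t: 6.32
ee_pos: [0.4442, 0.202, 0.1663]
ee_rot: [[-0.13, 0.992, -0.004], [0.992, 0.13, -0.0], [0.0, -0.004, -1.0]]
contact_force: [1.2, -0.2, 0.1]
gripper_width: 0.0555
grip_force: 0.0
```

drive_tool:
  targets:
    - {"jaw":0.3,"xyz":[0,0,-0.055],"rot":[0,0,0]}
    - {"jaw":0.3,"xyz":[0,0,-0.11],"rot":[0,0,0]}
    - {"jaw":0,"xyz":[-0.02,0.03,-0.16],"rot":[0,0,0]}
    - {"jaw":-0.5,"xyz":[-0.06,0.07,-0.19],"rot":[0,0,0]}
    - {"jaw":-1,"xyz":[-0.09,0.11,-0.19],"rot":[0,0,0]}
    - {"jaw":-1,"xyz":[-0.12,0.15,-0.19],"rot":[0,0,0]}
    - {"jaw":-1,"xyz":[-0.149,0.19,-0.19],"rot":[0,0,0]}
    - {"jaw":-1,"xyz":[-0.149,0.24,-0.19],"rot":[0,0,0]}
    - {"jaw":-1,"xyz":[-0.149,0.28,-0.19],"rot":[0,0,0]}
    - {"jaw":-1,"xyz":[-0.149,0.28,-0.19],"rot":[0,0,0]}
    - {"jaw":-1,"xyz":[-0.149,0.28,-0.19],"rot":[0,0,0]}

```text
t: 7.23
ee_pos: [0.6686, 0.1187, 0.3072]
ee_rot: [[-0.129, 0.992, -0.002], [0.992, 0.129, 0.002], [0.002, -0.002, -1.0]]
contact_force: [0.1, 1.5, 1.0]
gripper_width: -0.0
grip_force: 0.0
```

Run:
```python
from h import *
s=arm.get_image("side");print(arm.state()["ee_pos"],arm.state()["joint_pos"])
print(red(s,(225,215,310,300)))
c=np.array([.518,.098]);y=np.radians(7.3);R=np.array([[np.cos(y),-np.sin(y)],[np.sin(y),np.cos(y)]])
for x in(-.02,-.055):
  for z in (.085,.098): print(x,z,proj("side",[*(c+R@[x,.112]),z]))
cv2.imwrite("pics/s3.png",cv2.resize(s[100:300,180:400],None,fx=3,fy=3,interpolation=cv2.INTER_CUBIC))
```

```text
[0.66792612 0.11881566 0.30820348] [ 0.21774224  0.52622179 -0.73277042  1.15215065  0.3410048   1.58159458
 -0.31004914]
((np.float64(275.656050955414), np.float64(258.5222929936306)), 157, (np.int64(270), np.int64(281), np.int64(250), np.int64(268)))
-0.02 0.085 [264.14446153 253.43839072]
-0.02 0.098 [263.74103698 250.07298516]
-0.055 0.085 [276.01735068 258.5093922 ]
-0.055 0.098 [275.6976813  255.14795417]
```

View pics/s3.png

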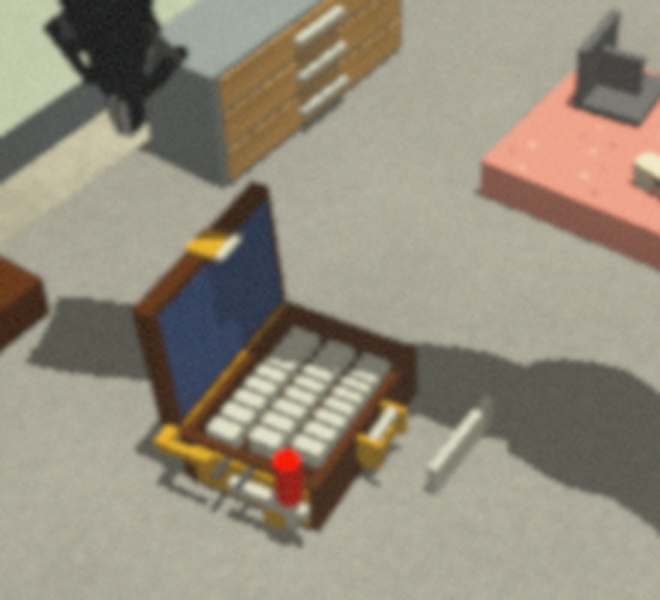

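The knob is down at (275.7,258.5), matching the drawn-forward prediction of (276.0,258.5), so the lid is free. The closed fingers are behind the lid, so next I lower them and push in an arc.

drive_tool:
  targets:
    - {"jaw":-1,"xyz":[0,0,0.055],"rot":[0,0,0]}
    - {"jaw":-1,"xyz":[0,0,0.11],"rot":[0,0,0]}
    - {"jaw":-1,"xyz":[0,0,0.16],"rot":[0,0,0]}
    - {"jaw":-1,"xyz":[0,-0.02,0.16],"rot":[0,0,0]}
    - {"jaw":-1,"xyz":[0,-0.035,0.16],"rot":[0,0,0]}
    - {"jaw":-1,"xyz":[0,-0.047,0.16],"rot":[0,0,0]}
    - {"jaw":-1,"xyz":[0,-0.057,0.16],"rot":[0,0,0]}
    - {"jaw":-1,"xyz":[0,-0.067,0.159],"rot":[0,0,0]}
    - {"jaw":-1,"xyz":[0,-0.077,0.158],"rot":[0,0,0]}
    - {"jaw":-1,"xyz":[0,-0.087,0.157],"rot":[0,0,0]}
    - {"jaw":-1,"xyz":[0,-0.097,0.157],"rot":[0,0,0]}
    - {"jaw":-1,"xyz":[0,-0.107,0.158],"rot":[0,0,0]}

```text
t: 8.28
ee_pos: [0.5885, 0.1074, 0.1901]
ee_rot: [[-0.128, 0.992, 0.001], [0.992, 0.128, -0.0], [-0.0, 0.001, -1.0]]
contact_force: [4.1, -1.3, 4.2]
gripper_width: 0.0002
grip_force: 2.5
```

drive_tool:
  targets:
    - {"jaw":-1,"xyz":[0,-0.008,0.001],"rot":[0,0,0]}
    - {"jaw":-1,"xyz":[0,-0.016,0.003],"rot":[0,0,0]}
    - {"jaw":-1,"xyz":[0,-0.024,0.005],"rot":[0,0,0]}
    - {"jaw":-1,"xyz":[0,-0.032,0.007],"rot":[0,0,0]}
    - {"jaw":-1,"xyz":[0,-0.04,0.009],"rot":[0,0,0]}
    - {"jaw":-1,"xyz":[0,-0.047,0.012],"rot":[0,0,0]}
    - {"jaw":-1,"xyz":[0,-0.054,0.015],"rot":[0,0,0]}
    - {"jaw":-1,"xyz":[0,-0.061,0.019],"rot":[0,0,0]}
    - {"jaw":-1,"xyz":[0,-0.068,0.023],"rot":[0,0,0]}
    - {"jaw":-1,"xyz":[0,-0.075,0.028],"rot":[0,0,0]}
    - {"jaw":-1,"xyz":[0,-0.082,0.033],"rot":[0,0,0]}
    - {"jaw":-1,"xyz":[0,-0.088,0.038],"rot":[0,0,0]}

```text
t: 9.28
ee_pos: [0.5226, 0.0991, 0.1608]
ee_rot: [[-0.128, 0.992, -0.0], [0.992, 0.128, -0.0], [-0.0, -0.0, -1.0]]
contact_force: [1.8, -0.8, 4.6]
gripper_width: -0.0001
grip_force: 2.3
```

drive_tool:
  targets:
    - {"jaw":-1,"xyz":[0,-0.006,0.005],"rot":[0,0,0]}
    - {"jaw":-1,"xyz":[0,-0.012,0.011],"rot":[0,0,0]}
    - {"jaw":-1,"xyz":[0,-0.017,0.017],"rot":[0,0,0]}
    - {"jaw":-1,"xyz":[0,-0.022,0.023],"rot":[0,0,0]}
    - {"jaw":-1,"xyz":[0,-0.027,0.03],"rot":[0,0,0]}
    - {"jaw":-1,"xyz":[0,-0.032,0.037],"rot":[0,0,0]}
    - {"jaw":-1,"xyz":[0,-0.036,0.044],"rot":[0,0,0]}
    - {"jaw":-1,"xyz":[0,-0.04,0.051],"rot":[0,0,0]}
    - {"jaw":-1,"xyz":[0,-0.043,0.058],"rot":[0,0,0]}
    - {"jaw":-1,"xyz":[0,-0.046,0.065],"rot":[0,0,0]}
    - {"jaw":-1,"xyz":[0,-0.048,0.071],"rot":[0,0,0]}
    - {"jaw":-1,"xyz":[0,-0.049,0.074],"rot":[0,0,0]}

```text
t: 10.28
ee_pos: [0.4862, 0.0945, 0.1046]
ee_rot: [[-0.128, 0.992, -0.001], [0.992, 0.128, -0.0], [0.0, -0.001, -1.0]]
contact_force: [-2.7, -0.3, 4.9]
gripper_width: -0.0001
grip_force: 1.7
```

drive_tool:
  targets:
    - {"jaw":-1,"xyz":[0,-0.001,0.002],"rot":[0,0,0]}
    - {"jaw":-1,"xyz":[0,-0.001,0.004],"rot":[0,0,0]}
    - {"jaw":-1,"xyz":[0,-0.001,0.006],"rot":[0,0,0]}
    - {"jaw":-1,"xyz":[0,-0.001,0.008],"rot":[0,0,0]}
    - {"jaw":-1,"xyz":[0,-0.001,0.008],"rot":[0,0,0]}

```text
t: 10.7
ee_pos: [0.4863, 0.0945, 0.1004]
ee_rot: [[-0.128, 0.992, -0.0], [0.992, 0.128, -0.001], [-0.001, -0.0, -1.0]]
contact_force: [-7.6, -1.0, 16.8]
gripper_width: 0.0001
grip_force: 7.7
```

drive_tool:
  targets:
    - {"jaw":-1,"xyz":[0,0,0.002],"rot":[0,0,0]}
    - {"jaw":-1,"xyz":[0,0,0.004],"rot":[0,0,0]}
    - {"jaw":-1,"xyz":[0,0,0.005],"rot":[0,0,0]}
    - {"jaw":-1,"xyz":[0,0,0.006],"rot":[0,0,0]}
    - {"jaw":-1,"xyz":[0,0,0.006],"rot":[0,0,0]}

```text
t: 11.12
ee_pos: [0.4859, 0.0945, 0.0951]
ee_rot: [[-0.128, 0.992, -0.001], [0.992, 0.128, -0.0], [-0.0, -0.001, -1.0]]
contact_force: [-4.6, -0.6, 5.9]
gripper_width: 0.0003
grip_force: 3.1
```

drive_tool:
  targets:
    - {"jaw":-1,"xyz":[0,0,0.003],"rot":[0,0,0]}
    - {"jaw":-1,"xyz":[0,0,0.006],"rot":[0,0,0]}
    - {"jaw":-1,"xyz":[0,0,0.008],"rot":[0,0,0]}
    - {"jaw":-1,"xyz":[0,0,0.01],"rot":[0,0,0]}
    - {"jaw":-1,"xyz":[0,0,0.01],"rot":[0,0,0]}

```text
t: 11.53
ee_pos: [0.4861, 0.0945, 0.088]
ee_rot: [[-0.128, 0.992, -0.0], [0.992, 0.128, -0.001], [-0.0, -0.001, -1.0]]
contact_force: [-6.7, -0.7, 12.2]
gripper_width: -0.0001
grip_force: 5.9
```

drive_tool:
  targets:
    - {"jaw":-1,"xyz":[0,0,0.002],"rot":[0,0,0]}
    - {"jaw":-1,"xyz":[0,0,0.004],"rot":[0,0,0]}
    - {"jaw":-1,"xyz":[0,0,0.004],"rot":[0,0,0]}
    - {"jaw":-1,"xyz":[0,0,0.004],"rot":[0,0,0]}

```text
t: 11.87
ee_pos: [0.4863, 0.0945, 0.0874]
ee_rot: [[-0.128, 0.992, -0.0], [0.992, 0.128, -0.002], [-0.002, -0.0, -1.0]]
contact_force: [-21.4, -4.8, 48.5]
gripper_width: -0.0003
grip_force: 24.1
```

Solid stop at shut height. I'll back off straight up, clear the view and check.

drive_tool:
  targets:
    - {"jaw":-1,"xyz":[0,0,-0.004],"rot":[0,0,0]}
    - {"jaw":-1,"xyz":[0,0,-0.02],"rot":[0,0,0]}
    - {"jaw":-1,"xyz":[0,0,-0.07],"rot":[0,0,0]}
    - {"jaw":-1,"xyz":[0,0,-0.12],"rot":[0,0,0]}
    - {"jaw":-1,"xyz":[0,0,-0.17],"rot":[0,0,0]}
    - {"jaw":-1,"xyz":[-0.05,0,-0.2],"rot":[0,0,0]}
    - {"jaw":-1,"xyz":[-0.1,0,-0.2],"rot":[0,0,0]}
    - {"jaw":-1,"xyz":[-0.15,0,-0.2],"rot":[0,0,0]}
    - {"jaw":-1,"xyz":[-0.2,0,-0.2],"rot":[0,0,0]}
    - {"jaw":-1,"xyz":[-0.25,0,-0.2],"rot":[0,0,0]}
    - {"jaw":-1,"xyz":[-0.3,0,-0.2],"rot":[0,0,0]}
    - {"jaw":-1,"xyz":[-0.3,0,-0.2],"rot":[0,0,0]}

```text
t: 12.87
ee_pos: [0.5146, -0.1376, 0.2341]
ee_rot: [[-0.118, 0.993, -0.0], [0.993, 0.118, -0.002], [-0.002, -0.0, -1.0]]
contact_force: [-0.4, -1.9, -1.2]
gripper_width: 0.0001
grip_force: 0.0
```

Run:
```python
from h import *
s=arm.get_image("side");t=arm.get_image("top");print(arm.state()["t"],arm.state()["ee_pos"],red(s,(225,215,310,300)))
a=cv2.resize(s[180:290,215:355],(700,550),interpolation=cv2.INTER_CUBIC)
cv2.imwrite("pics/s4.png",a);cv2.imwrite("pics/t4.png",t)
```

```text
12.9667 [ 0.51496446 -0.13024672  0.23439705] ((np.float64(275.6193181818182), np.float64(257.5681818181818)), 176, (np.int64(270), np.int64(281), np.int64(249), np.int64(268)))
```

View pics/s4.png

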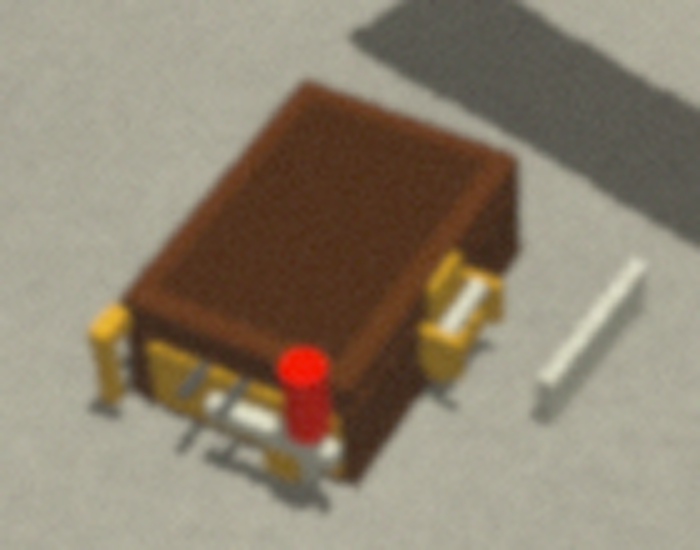

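View pics/t4.png

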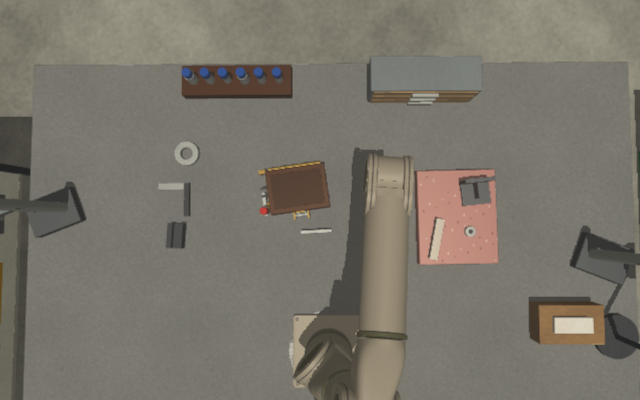

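The side crop shows the lid flat on the case and its striker under the roller at about (460,310). The knob is down and forward at full-image (275.6,257.6). The top view shows every bystander where it was at the start and the arm clear of everything.

```bash
python3 -c "
from station import arm
print(arm.finish_job())"
```

```text
the job is handed in; nothing more can be done
None
```

I drew the bolt fully forward and let the knob drop there, then swung the lid down and pushed it past the catch to its solid stop. I handed the job in at about 13 s; final pictures show the lid shut, the other gauges unmoved and the arm clear, though no verdict came back. The last confirming push on the shut lid read about 48 N on the fingertips.

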